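# Fill the bread stall's display trays

### The arm

A 6-joint arm with a two-finger parallel gripper is mounted at the origin on the work surface. World frame = base frame: x ahead of the robot, y to its left, z up, the work surface at z = 0. Lengths are in m, angles in rad, forces in N, time in s.
With the tool pointing down it reaches from about 0.3 to 0.875 m from the base axis. Payload 6.4 kg.
Tool frame: the origin (TCP) lies midway between the tips of the shut fingers; the grasp point (between the pads) lies 19 mm behind it; z points along the fingers, y is the line along which they close (so a half turn about z gives the same grasp; the last joint's range is limited). The gripper opens to 85 mm and grips with 20 to 120 N. Pads are 22 mm wide; open, the fingers measure 114 mm over their backs; the gripper's body (76 mm by 85 mm) begins 54 mm behind the grasp point. The pads swing forward as they close: fully open they stand 13 mm farther back than shut.
Start: joints at [-1.367, 0.181, 1.607, -0, 1.354, -0.206], TCP at [0.229, -0.527, 0.231] pointing down, gripper open.
Joint ranges: [-2.99, 2.99], [-0.89, 2.07], [0.3, 2.58], [-1.14, 4.28], [0, 2.63], [-3.12, 3.12]. Speed limits (rad/s): [2.57, 2.57, 3.01, 3.14, 3.14, 3.14].

### API

Orientations are given as a 3x3 rotation matrix whose columns are the frame's x, y, z axes.
In Python, from bench import * gives the robot as it stands. Calls block until the motion is done:
- reach(position, orientation): joint-space move of the TCP to a pose.
- move_l(position, feed=0.15, attitude=None): straight line of the TCP; attitude=None keeps the orientation; feed is the mean speed in m/s.
- goto_joints(angles): joint-space move.
- gripper_to(opening): finger opening in m; the grip force is fixed at half the most; returns when the fingers have stopped.
- pause(seconds).
- ik(position, orientation): joint angles nearest the present ones, or None.
- get_image(name): name is "side" or "top"; returns (picture, depth): 420x560x3 uint8, red, green, blue; 420x560 float32, m along the optical axis (not along the pixel's ray), 0 where there is no reading.
- calibration(name): a dict with "fx", "fy", "cx", "cy" (pixels), "k1" (the pictures are not rectified: a ray, as slopes to the right and down, at radius r is drawn at 1 + k1 r^2 times it, then the intrinsics apply), "R" (3x3) and "t" (3): a world point X has camera coordinates R X + t. Camera axes: x right, y down, z forward; pixel columns grow to the right and rows downward; lengths in m; the calibration is good to about 2 mm. A picture is of the moment at which its call begins. calibration takes no time and is no camera call.
A pose or a line that the arm cannot do raises Unreachable and nothing moves.
- hand_in(): hands the job in; it is judged then, once.
Readings, each from a call of its own:
- read_t(): time.
- read_q(): joint angles.
- read_qd(): joint speeds.
- read_tau(): joint torques, N m.
- read_ee_pos(): TCP position.
- read_ee_rot(): TCP orientation.
- read_contact_force(): force on the tool from outside, world axes, zero at the start.
- read_torque(): the same for the moment, N m.
- read_grip_width(): finger opening in m.
- read_finger_force(): force on a finger pad.
Only numpy, scipy, OpenCV 4.12 (cv2) and the standard library are available. Lean on these libraries where they do the work, as an engineer would, in place of code of your own. Each camera call takes 0.05 s, during which the arm holds its last target. There are 200 camera calls.

### The job

Put the three stick loaves out for sale, one in each of the three empty tan trays: each goes into the tray that matches its own length, lying flat and straight along the middle of the tray, the way the ribs of its floor run. Fill the long tray first, then the medium one, then the short one, and lower each loaf right down into its tray before you let go of it. Leave the two round rolls where they are.

Things in the scene. Friction and masses are not known exactly. Their poses are not given: they have to be found in the camera images.
- loaf_long_center (a point): The long stick loaf: a small crusty brown baguette, 190 mm long, 40 mm wide and 40 mm high, about 133 g, firm, flat-bottomed, straight-sided along its middle 137 mm, tapering at both ends, with slanting pale cuts on top. This point is its centre, 20 mm above its underside; x runs along its length, z up. It lies flat on the table at the start.
- loaf_medium_center (a point): The medium stick loaf: a small crusty brown baguette, 150 mm long, 40 mm wide and 40 mm high, about 105 g, firm, flat-bottomed, straight-sided along its middle 108 mm, tapering at both ends, with slanting pale cuts on top. This point is its centre, 20 mm above its underside; x runs along its length, z up. It lies flat on the table at the start.
- loaf_short_center (a point): The short stick loaf: a small crusty brown baguette, 110 mm long, 40 mm wide and 40 mm high, about 77 g, firm, flat-bottomed, straight-sided along its middle 79 mm, tapering at both ends, with slanting pale cuts on top. This point is its centre, 20 mm above its underside; x runs along its length, z up. It lies flat on the table at the start.
- tray_long: The long tray: a shallow tan plastic bread tray, fixed to the table, 228 mm long by 132 mm wide by 26 mm high outside, 220 by 124 mm inside, walls 4 mm, floor 4 mm thick, empty at the start; five flat ribs on its floor run lengthwise. The origin is the centre of its underside (on the table); x runs along its length, y across it, z up. It is the longest of the three; the long loaf fits with 15 mm spare at each end.
- tray_medium: The medium tray: a shallow tan plastic bread tray, fixed to the table, 188 mm long by 132 mm wide by 26 mm high outside, 180 by 124 mm inside, walls 4 mm, floor 4 mm thick, empty at the start; five flat ribs on its floor run lengthwise. The origin is the centre of its underside (on the table); x runs along its length, y across it, z up. It is the middle-sized of the three; the medium loaf fits with 15 mm spare at each end.
- tray_short: The short tray: a shallow tan plastic bread tray, fixed to the table, 148 mm long by 132 mm wide by 26 mm high outside, 140 by 124 mm inside, walls 4 mm, floor 4 mm thick, empty at the start; five flat ribs on its floor run lengthwise. The origin is the centre of its underside (on the table); x runs along its length, y across it, z up. It is the shortest of the three; the short loaf fits with 15 mm spare at each end.
- roll_a_center (a point): A round bread roll, 60 mm across, 40 mm high, 60 g, domed with a cross cut on top, standing on the table among the stick loaves. This point is its centre, 20 mm above its underside; z up. It is to be left alone.
- roll_b_center (a point): A round bread roll, 60 mm across, 40 mm high, 60 g, domed with a cross cut on top, standing on the table among the stick loaves. This point is its centre, 20 mm above its underside; z up. It is to be left alone.
There are look-alikes about, which are no part of the job. Leave any purple or turquoise look-alike of the part that bears loaf_medium_center alone.

How it is judged:
On the way, in this order (a step that is already met when the one before it is completed fails the run):
1. the long stick loaf, still held, is lowered into the long tray, to within 25 mm of its floor, along its middle (x of loaf_long_center in the frame of tray_long between -0.022 and 0.022 m and y of loaf_long_center in the frame of tray_long between -0.015 and 0.015 m and z of loaf_long_center in the frame of tray_long between 0.014 and 0.049 m and angle between the x axis of loaf_long_center and the x axis of tray_long, either way round below 0.2 rad and contact force between the fingers and loaf_long above 0.3 N), for 0.05 s.
2. the medium stick loaf, still held, is lowered into the medium tray, to within 25 mm of its floor, along its middle (x of loaf_medium_center in the frame of tray_medium between -0.022 and 0.022 m and y of loaf_medium_center in the frame of tray_medium between -0.015 and 0.015 m and z of loaf_medium_center in the frame of tray_medium between 0.014 and 0.049 m and angle between the x axis of loaf_medium_center and the x axis of tray_medium, either way round below 0.2 rad and contact force between the fingers and loaf_medium above 0.3 N), for 0.05 s.
3. the short stick loaf, still held, is lowered into the short tray, to within 25 mm of its floor, along its middle (x of loaf_short_center in the frame of tray_short between -0.022 and 0.022 m and y of loaf_short_center in the frame of tray_short between -0.015 and 0.015 m and z of loaf_short_center in the frame of tray_short between 0.014 and 0.049 m and angle between the x axis of loaf_short_center and the x axis of tray_short, either way round below 0.2 rad and contact force between the fingers and loaf_short above 0.3 N), for 0.05 s.
At the end, for the whole second after the job is handed in: Each stick loaf lies released and at rest, flat on the floor of the tray of its own length, its centre within 15 mm of the tray's long middle line and its length within 0.2 rad of the tray's; the two rolls are within 30 mm of where they began (x of loaf_long_center in the frame of tray_long between -0.022 and 0.022 m and y of loaf_long_center in the frame of tray_long between -0.015 and 0.015 m and z of loaf_long_center in the frame of tray_long between 0.014 and 0.032 m and angle between the x axis of loaf_long_center and the x axis of tray_long, either way round below 0.2 rad and contact force between the fingers and loaf_long below 0.1 N and linear speed of each of loaf_long, loaf_medium, loaf_short below 0.02 m/s and x of loaf_medium_center in the frame of tray_medium between -0.022 and 0.022 m and y of loaf_medium_center in the frame of tray_medium between -0.015 and 0.015 m and z of loaf_medium_center in the frame of tray_medium between 0.014 and 0.032 m and angle between the x axis of loaf_medium_center and the x axis of tray_medium, either way round below 0.2 rad and contact force between the fingers and loaf_medium below 0.1 N and x of loaf_short_center in the frame of tray_short between -0.022 and 0.022 m and y of loaf_short_center in the frame of tray_short between -0.015 and 0.015 m and z of loaf_short_center in the frame of tray_short between 0.014 and 0.032 m and angle between the x axis of loaf_short_center and the x axis of tray_short, either way round below 0.2 rad and contact force between the fingers and loaf_short below 0.1 N and distance of each of roll_a_center, roll_b_center from where it was at the start of the episode below 0.03 m); the robot touches nothing.
It fails at once if a round roll is pushed or carried more than 30 mm from where it was (distance of any of roll_a_center, roll_b_center from where it was at the start of the episode above 0.03 m).
It also fails if it takes over 83 s, if anything falls off the work surface, if the arm or the gripper's body presses on something with over 40 N, if the wrist force passes 120 N, or if a joint passes its speed limit or range.

## Working session

There is one attempt and no reset: what is moved stays moved. The work goes in short steps, each a Python script; the robot and the scene stay as the last script left them, time stands still between calls to the robot, and variables do not carry over. Pictures are saved under pics/ and viewed, at most 14 in all, crops included, and the job is handed in when it is done.

```bash
mkdir -p pics; cat > h.py <<'E'
from bench import *
import numpy as np, cv2
def snap(n,f):
    p,d=get_image(n); cv2.imwrite(f'pics/{f}.png',p[:,:,::-1]); np.savez(f'pics/{f}.npz',p=p,d=d); return p,d
def rays(c,uv):
    K=np.array([[c['fx'],0,c['cx']],[0,c['fy'],c['cy']],[0,0,1.]])
    return cv2.undistortPoints(np.array(uv,float).reshape(-1,1,2),K,np.array([c['k1'],0,0,0.])).reshape(-1,2)
def at_z(n,uv,z):
    c=calibration(n);R=np.array(c['R']);t=np.array(c['t']);s=rays(c,uv)
    d=np.c_[s,np.ones(len(s))]@R; o=-R.T@t
    return o+d*((z-o[2])/d[:,2])[:,None]
def cloud(n,dep):
    c=calibration(n);R=np.array(c['R']);t=np.array(c['t'])
    v,u=np.mgrid[:420,:560]; s=rays(c,np.c_[u.ravel(),v.ravel()])
    P=(np.c_[s,np.ones(len(s))]*dep.reshape(-1,1)-t)@R
    return P.reshape(420,560,3)
E
python3 - <<'E'
from h import *
for n in('top','side'): snap(n,n+'0'); print(calibration(n))
E
```

```text
{'fx': 537.2967890020226, 'fy': 537.2967890020226, 'cx': 278.5272374035686, 'cy': 217.30026047211524, 'k1': -0.062380499509648774, 'R': array([[-0.0225735 , -0.99965004,  0.01379289],
       [-0.99095157,  0.02054697, -0.13263788],
       [ 0.13230806, -0.01666219, -0.99106859]]), 't': array([-0.00585592,  0.45677582,  1.4434152 ])}
{'fx': 436.36914287852534, 'fy': 436.36914287852534, 'cx': 281.03390431749386, 'cy': 199.22642281503147, 'k1': 0.032876074845445025, 'R': array([[-0.65963076, -0.75157223, -0.00514305],
       [-0.54804882,  0.48566499, -0.68100808],
       [ 0.51432456, -0.44639524, -0.73225784]]), 't': array([0.30802527, 0.29776032, 0.8745364 ])}
```

View pics/top0.png

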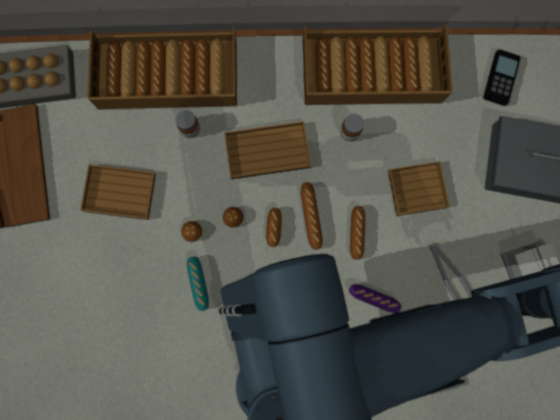

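View pics/side0.png

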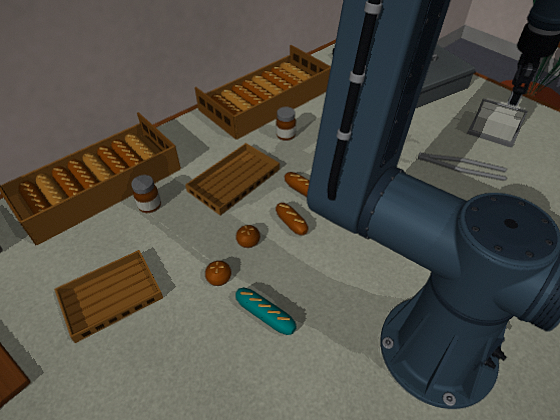

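Top view shows:
- **Loaves (brown):** long at (312,215), medium at (358,232), short at (274,227).
- **Rolls:** (191,231) and (233,216).
- **Trays:** long (268,150), medium (119,192), short (418,188).
- **Look-alikes:** turquoise (198,283) and purple (375,297), plus crated baguettes at the back. I'll leave all of these.

Next I'll measure these by depth and view a crop.

```bash
python3 - <<'E'
from h import *
f=np.load('pics/top0.npz');P=cloud('top',f['d']);Z=P[:,:,2]
print('table z',np.median(Z[240:260,140:170]))
S=dict(long=(312,215),medium=(358,232),short=(274,227),rollA=(191,231),rollB=(233,216))
m=((Z>.012)&(Z<.06)).astype(np.uint8)
n,l=cv2.connectedComponents(m)
def rep(k,pts):
    (c,s,a)=cv2.minAreaRect((pts[:,:2]*1000).astype(np.float32)); 
    if s[0]<s[1]: s=s[::-1];a+=90
    print(k,len(pts),np.round(c),np.round(s),round((a+90)%180-90,1),'zmax',pts[:,2].max().round(4))
for k,(u,v) in S.items(): rep(k,P[l==l[v,u]])
B=dict(tl=(215,112,320,188),tm=(70,155,165,228),ts=(380,150,456,222))
for k,(a,b,c,d) in B.items():
    q=P[b:d,a:c].reshape(-1,3); rep(k,q[(q[:,2]>.018)&(q[:,2]<.031)])
    cu,cv=(a+c)//2,(b+d)//2; print(' floor',Z[cv-5:cv+5,cu-5:cu+5].mean().round(4))
cv2.imwrite('pics/crop0.png',cv2.resize(f['p'][105:265,70:460,::-1],None,fx=2.05,fy=2.05,interpolation=2))
E
```

```text
table z -0.0006606099570800775
long 940 [ 461. -106.] [188.  41.] 7.9 zmax 0.0476
medium 743 [ 410. -232.] [147.  42.] -5.3 zmax 0.0479
short 526 [431.  -1.] [107.  40.] -6.1 zmax 0.049
rollA 351 [425. 225.] [56. 55.] 2.9 zmax 0.0472
rollB 345 [462. 111.] [56. 56.] -24.8 zmax 0.0451
tl 475 [623.   9.] [230. 193.] -83.6 zmax 0.0308
 floor 0.0183
tm 421 [540. 430.] [194. 134.] 81.3 zmax 0.031
 floor 0.0189
ts 371 [ 534. -411.] [152. 135.] -82.1 zmax 0.0309
 floor 0.0181
```

View pics/crop0.png

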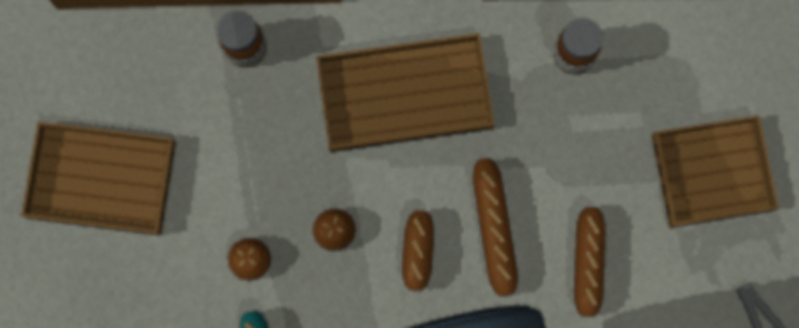

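```bash
python3 - <<'E'
from h import *
f=np.load('pics/top0.npz');Z=cloud('top',f['d'])[:,:,2]
C=dict(tl=[(319,57),(480,35),(494,128),(331,151)],tm=[(39,123),(175,139),(160,234),(23,215)],ts=[(654,133),(760,117),(777,209),(671,227)])
for k,c in C.items():
    X=at_z('top',np.array(c)/2.05+[70,105]-.25,.026)[:,:2]*1000
    e=np.roll(X,-1,0)-X; 
    L=e[0]-e[2]; W=e[1]-e[3]
    print(k,X.mean(0).round(1),np.linalg.norm(e,axis=1).round(),'ang long',np.degrees(np.arctan2(L[1],L[0])).round(1)%180,'ang W+90',(np.degrees(np.arctan2(W[1],W[0]))+90).round(1)%180)
print('profile across short loaf',Z[227,255:295].round(3)); print('col thru long tray',Z[115:185:2,268].round(3))
print('floor patches',[Z[v-3:v+4,u-3:u+4].mean().round(4) for u,v in((268,150),(290,150),(119,192),(135,192),(418,188),(430,190))])
E
```

```text
tl [648.4   9.7] [224. 132. 224. 133.] ang long 97.0 ang W+90 96.6
tm [539.1 427.7] [189. 131. 189. 128.] ang long 81.4 ang W+90 81.69999999999999
ts [ 530.9 -409.8] [150. 129. 149. 131.] ang long 98.0 ang W+90 97.0
profile across short loaf [-0.    -0.005  0.003  0.001 -0.003  0.003 -0.004  0.002  0.003 -0.009
 -0.    -0.     0.029  0.035  0.04   0.037  0.038  0.039  0.042  0.044
  0.043  0.041  0.038  0.033  0.038  0.035  0.    -0.004 -0.004  0.
  0.002 -0.004  0.003 -0.002  0.001 -0.007 -0.001 -0.     0.003 -0.002]
col thru long tray [-0.003 -0.    -0.001 -0.004 -0.001 -0.004  0.024  0.008  0.005 -0.002
  0.002  0.008 -0.007 -0.     0.004  0.002  0.002  0.002  0.005  0.003
  0.011  0.     0.009  0.004  0.007  0.003  0.002  0.001  0.022  0.009
 -0.004 -0.    -0.001 -0.003 -0.001]
floor patches [np.float64(0.0039), np.float64(0.0335), np.float64(0.0337), np.float64(0.0033), np.float64(0.0031), np.float64(0.0036)]
```

```bash
cat >> h.py <<'E'
def Ry(deg):
    a=np.radians(deg); c,s=np.cos(a),np.sin(a)
    return np.array([[c,s,0],[s,-c,0],[0,0,-1.]])
TR=dict(long=(.6484,.0097,96.8),medium=(.5391,.4277,81.5),short=(.5309,-.4098,97.6))
LO=dict(long=(.461,-.106,7.9),medium=(.410,-.232,-5.3),short=(.431,-.001,-6.1))
E
python3 - <<'E'
from h import *
f=np.load('pics/top0.npz');P=cloud('top',f['d']);Z=P[:,:,2]
n,l=cv2.connectedComponents(((Z>.012)&(Z<.06)).astype(np.uint8))
for k,(u,v) in dict(long=(312,215),medium=(358,232),short=(274,227)).items():
    q=P[(l==l[v,u])&(Z>.02)][:,:2]; w,V=np.linalg.eigh(np.cov(q.T)); x=V[:,1]
    print(k,q.mean(0).round(4),np.degrees(np.arctan2(x[1],x[0])).round(1))
for k in TR:
    for n,D in(('loaf',LO),('tray',TR)):
        for add in(0,180):
            x,y,a=D[k]
            for z in(.006,.2):
                q=ik(np.array([x,y,z]),Ry(a+add)); print(k,n,add,z,None if q is None else np.round(q,2))
E
```

```text
long [ 0.4587 -0.105 ] -172.5
medium [ 0.4095 -0.2302] 176.0
short [ 0.4297 -0.0012] 174.9
long loaf 0 0.006 [-0.48  0.3   2.   -0.    0.84  0.96]
long loaf 0 0.2 [-0.48 -0.02  1.89 -0.    1.27  0.96]
long loaf 180 0.006 [-0.48  0.3   2.   -0.    0.84 -2.19]
long loaf 180 0.2 [-0.48 -0.02  1.89 -0.    1.27 -2.19]
long tray 0 0.006 [-0.17  0.61  1.53 -0.    1.   -0.29]
long tray 0 0.2 [-0.17  0.37  1.44 -0.    1.33 -0.29]
long tray 180 0.006 [-0.17  0.61  1.53 -0.    1.    2.86]
long tray 180 0.2 [-0.17  0.37  1.44 -0.    1.33  2.86]
medium loaf 0 0.006 [-0.77  0.3   2.   -0.    0.84  0.9 ]
medium loaf 0 0.2 [-0.77 -0.02  1.89 -0.    1.27  0.9 ]
medium loaf 180 0.006 [-0.77  0.3   2.   -0.    0.84 -2.25]
medium loaf 180 0.2 [-0.77 -0.02  1.89 -0.    1.27 -2.25]
medium tray 0 0.006 [ 0.5   0.68  1.42 -0.    1.05  0.65]
medium tray 0 0.2 [ 0.5   0.45  1.32 -0.    1.37  0.65]
medium tray 180 0.006 [ 0.5   0.68  1.42 -0.    1.05 -2.49]
medium tray 180 0.2 [ 0.5   0.45  1.32 -0.    1.37 -2.49]
short loaf 0 0.006 [-0.28  0.23  2.1  -0.    0.81  1.4 ]
short loaf 0 0.2 [-0.28 -0.12  1.98 -0.    1.28  1.4 ]
short loaf 180 0.006 [-0.28  0.23  2.1  -0.    0.81 -1.74]
short loaf 180 0.2 [-0.28 -0.12  1.98 -0.    1.28 -1.74]
short tray 0 0.006 [-0.83  0.65  1.47 -0.    1.03 -0.97]
short tray 0 0.2 [-0.83  0.42  1.38 -0.    1.35 -0.97]
short tray 180 0.006 [-0.83  0.65  1.47 -0.    1.03  2.18]
short tray 180 0.2 [-0.83  0.42  1.38 -0.    1.35  2.18]
```

```bash
cat >> h.py <<'E'
LO=dict(long=(.460,-.1055,7.7),medium=(.410,-.231,-4.6),short=(.4305,-.001,-5.6))
UP=.2; GZ=.005
def st(m): print(m,'t',round(read_t(),2),'p',np.round(read_ee_pos(),4),'w',round(read_grip_width(),4),'ff',np.round(read_finger_force(),1),'F',np.round(read_contact_force(),1))
def pick(k):
    x,y,a=LO[k]; gripper_to(.075)
    reach(np.array([x,y,UP]),Ry(a)); move_l(np.array([x,y,.06])); move_l(np.array([x,y,GZ]),feed=.07); st('down')
    gripper_to(.02); st('shut'); move_l(np.array([x,y,UP])); st('up')
def place(k,dx=0):
    x,y,a=TR[k]; reach(np.array([x,y,UP]),Ry(a)); move_l(np.array([x,y,.06])); st('over')
    move_l(np.array([x,y,GZ+.0065]),feed=.05); st('in')
def let_go(k):
    x,y,a=TR[k]; gripper_to(.065); st('open'); move_l(np.array([x,y,UP])); st('away')
E
python3 - <<'E'
from h import *
pick('long'); snap('top','held1'); snap('side','held1s')
E
```

```text
down t 4.14 p [ 0.4603 -0.1057  0.0052] w 0.075 ff 0.0 F [-0.  -0.4  0.6]
shut t 4.55 p [ 0.4605 -0.1057  0.0056] w 0.0393 ff 61.2 F [ 0.5 -0.   4.2]
up t 6.0 p [ 0.4594 -0.1052  0.199 ] w 0.0391 ff 60.5 F [ 0.2 -1.4 -1.5]
```

View pics/held1.png

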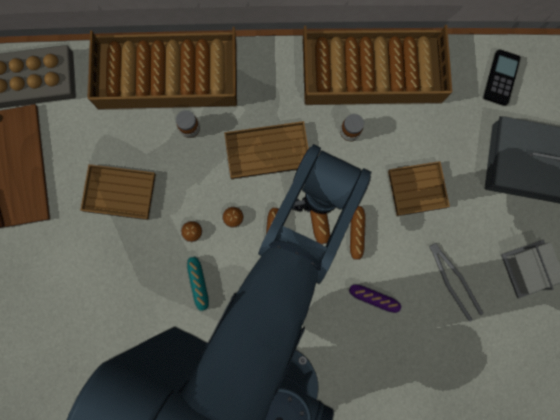

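View pics/held1s.png

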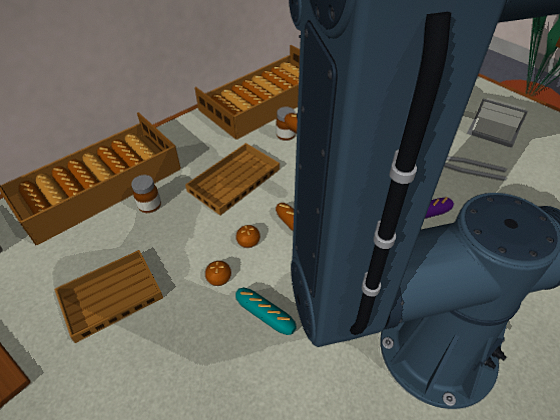

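The top view shows the long loaf held, with its near end at about (320,235). The grip width is 39 mm, the weight reads about 1.4 N, and the neighbouring loaves haven't moved. Placing it now.

```bash
python3 - <<'E'
from h import *
place('long'); snap('top','in1')
E
```

```text
over t 8.32 p [0.6494 0.0095 0.0613] w 0.0391 ff 60.4 F [ 0.1  0.  -2.1]
in t 9.44 p [0.6488 0.0097 0.012 ] w 0.039 ff 60.4 F [ 0.2  0.2 -0.4]
```

View pics/in1.png

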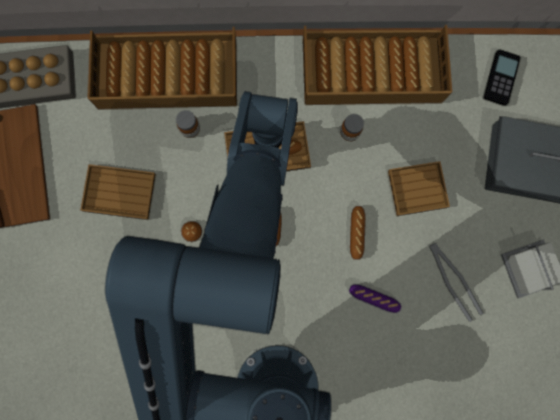

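The loaf is down in the long tray, with its end visible at about (297,147), and the force is low. I'll release it, move on to pick the medium loaf, and check the long tray on the way.

```bash
python3 - <<'E'
from h import *
move_l(np.array([*TR['long'][:2],.0095]),feed=.03); st('touch')
let_go('long'); pick('medium')
p,d=snap('top','after1')
cv2.imwrite('pics/after1c.png',cv2.resize(p[105:265,70:460,::-1],None,fx=2.05,fy=2.05,interpolation=2))
E
```

```text
touch t 9.74 p [0.6486 0.0096 0.0097] w 0.0392 ff 60.6 F [ 0.7  0.4 -1.4]
open t 10.11 p [0.6485 0.0097 0.0096] w 0.0648 ff 0.0 F [-1.  -0.5 -0.5]
away t 11.53 p [0.6477 0.0098 0.1986] w 0.065 ff 0.0 F [ 0.3 -0.4 -0.6]
down t 15.09 p [ 0.4102 -0.2312  0.0052] w 0.0753 ff 0.0 F [-0.9 -0.5  0.1]
shut t 15.5 p [ 0.4105 -0.2315  0.0056] w 0.0392 ff 61.1 F [ 0.4 -0.2  5.4]
up t 16.95 p [ 0.4095 -0.2305  0.199 ] w 0.0391 ff 60.4 F [ 0.3  0.3 -1.6]
```

View pics/after1c.png

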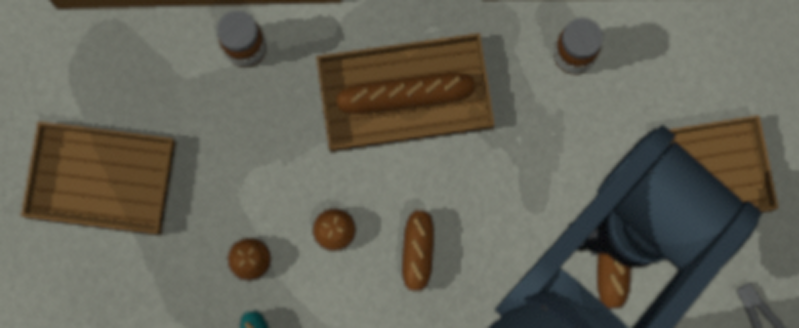

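The long loaf lies centred and straight in its tray (336–475 in the crop). The medium loaf is held. Placing it now, then picking the short one.

```bash
python3 - <<'E'
from h import *
place('medium'); move_l(np.array([*TR['medium'][:2],.0095]),feed=.03); st('touch'); pause(.1)
let_go('medium'); pick('short')
p,d=snap('top','after2')
cv2.imwrite('pics/after2c.png',cv2.resize(p[105:265,70:460,::-1],None,fx=2.05,fy=2.05,interpolation=2))
E
```

```text
over t 20.47 p [0.54   0.4282 0.0614] w 0.0391 ff 60.3 F [ 0.6  1.3 -0.3]
in t 21.58 p [0.5395 0.4279 0.012 ] w 0.0391 ff 60.3 F [ 0.3  0.7 -1.1]
touch t 21.83 p [0.5392 0.4278 0.0097] w 0.0395 ff 60.6 F [ 0.5  1.1 -0.6]
open t 22.3 p [0.5392 0.4277 0.0096] w 0.0651 ff 0.0 F [ 0.3 -0.9  0.4]
away t 23.72 p [0.5385 0.4273 0.1985] w 0.0646 ff 0.0 F [ 0.3 -1.2  0.3]
down t 27.62 p [ 0.4309 -0.0011  0.0053] w 0.0749 ff 0.0 F [ 0.2  0.2 -0.1]
shut t 28.03 p [ 0.4311 -0.0012  0.0056] w 0.0391 ff 60.6 F [-0.4  0.5  5.2]
up t 29.48 p [ 0.4299 -0.0008  0.199 ] w 0.0394 ff 60.2 F [-0.4 -0.3 -1.4]
```

View pics/after2c.png

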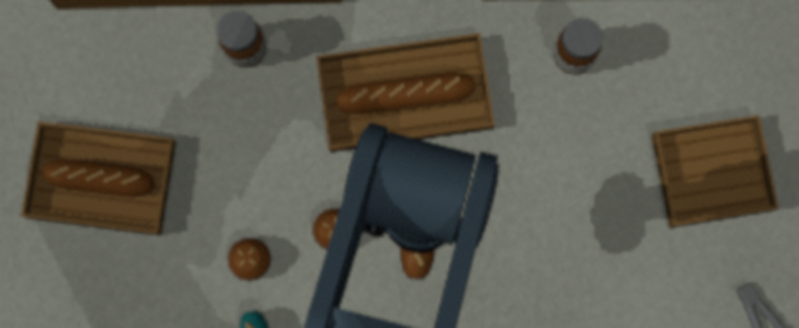

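The medium loaf lies centred and straight in its tray (42–154, 178), and the short loaf is held.

```bash
python3 - <<'E'
from h import *
place('short'); move_l(np.array([*TR['short'][:2],.0095]),feed=.03); st('touch'); pause(.1)
let_go('short'); reach(np.array([.38,-.3,.25]),Ry(90))
p,d=snap('top','after3')
cv2.imwrite('pics/after3c.png',cv2.resize(p[105:265,70:460,::-1],None,fx=2.05,fy=2.05,interpolation=2))
P=cloud('top',d);Z=P[:,:,2]
for k,(a,b,c,e) in dict(long=(225,122,311,179),medium=(82,165,156,219),short=(390,162,448,216)).items():
    q=P[b:e,a:c].reshape(-1,3); x,y,t=TR[k]; r=np.radians(t)
    v=(q[:,:2]-[x,y])@np.array([[np.cos(r),-np.sin(r)],[np.sin(r),np.cos(r)]])
    half=dict(long=.105,medium=.085,short=.065)[k]
    s=(q[:,2]>.022)&(q[:,2]<.07)&(abs(v[:,1])<.05)&(abs(v[:,0])<half); w=v[s]
    V=np.linalg.eigh(np.cov(w.T))[1][:,1]
    print(k,s.sum(),'offset mm',(w.mean(0)*1000).round(1),'span',(np.ptp(w,axis=0)*1000).round(),'ang',np.degrees(np.arctan(V[1]/V[0])).round(1),'top',np.percentile(q[s,2],90).round(3))
E
```

```text
over t 32.64 p [ 0.5316 -0.4105  0.0613] w 0.0392 ff 60.3 F [-0.7 -0.3 -0.3]
in t 33.76 p [ 0.5312 -0.4101  0.012 ] w 0.0392 ff 60.3 F [ 0.1  0.2 -1.3]
touch t 34.01 p [ 0.531  -0.4099  0.0097] w 0.0394 ff 60.4 F [0.6 0.3 0.3]
open t 34.48 p [ 0.5309 -0.4098  0.0096] w 0.0652 ff 0.0 F [-0.6 -1.3  0. ]
away t 35.89 p [ 0.5304 -0.4093  0.1986] w 0.0647 ff 0.0 F [-0.8  0.8 -0.2]
long 922 offset mm [1.7 4. ] span [189.  43.] ang -0.3 top 0.046
medium 729 offset mm [-4.1  2.5] span [149.  42.] ang 0.5 top 0.046
short 289 offset mm [21.  -1.8] span [92. 41.] ang 15.5 top 0.045
```

View pics/after3c.png

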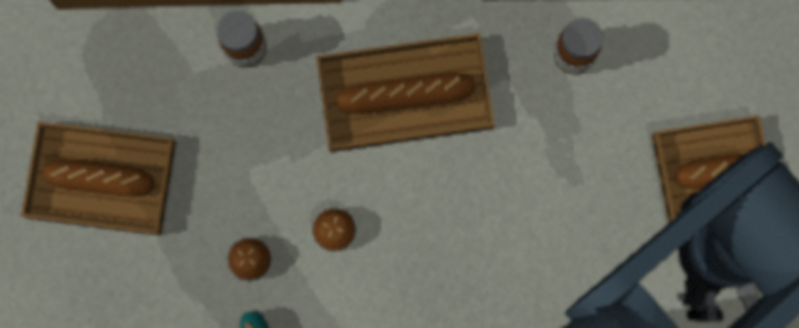

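The long and medium loaves are good and the rolls haven't moved. The arm hides part of the short tray, so I'll move it clear and recheck.

```bash
python3 - <<'E'
from h import *
reach(np.array([.40,.05,.25]),Ry(90))
p,d=snap('top','after4')
cv2.imwrite('pics/after4c.png',cv2.resize(p[140:240,360:480,::-1],None,fx=4,fy=4,interpolation=2))
q=cloud('top',d)[162:216,390:448].reshape(-1,3); x,y,t=TR['short']; r=np.radians(t)
v=(q[:,:2]-[x,y])@np.array([[np.cos(r),-np.sin(r)],[np.sin(r),np.cos(r)]])
s=(q[:,2]>.022)&(q[:,2]<.07)&(abs(v[:,1])<.05)&(abs(v[:,0])<.065); w=v[s]
V=np.linalg.eigh(np.cov(w.T))[1][:,1]
print(s.sum(),(w.mean(0)*1000).round(1),(np.ptp(w,axis=0)*1000).round(),np.degrees(np.arctan(V[1]/V[0])).round(1),np.percentile(q[s,2],90)); st('')
E
```

```text
497 [3.9 1.9] [108.  40.] 0.5 0.04551161703133259
 t 38.1 p [0.4005 0.0491 0.25  ] w 0.065 ff 0.0 F [ 0.8 -0.4 -1. ]
```

View pics/after4c.png

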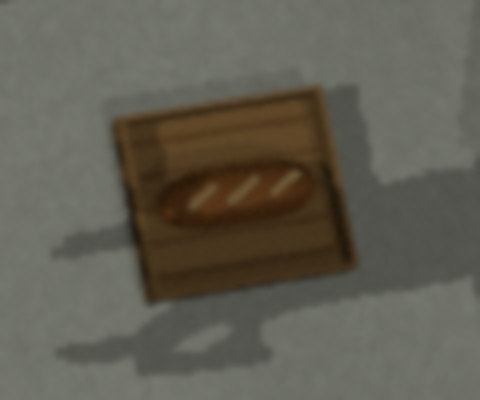

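The short loaf lies flat and centred in its tray (160–313, 193 in the crop), within 4 mm and 0.5°.

```bash
python3 -c "
from bench import *
print(hand_in())"
```

```text
the job is handed in; nothing more can be done
None
```

All three loaves lie flat, released and straight in the trays of their own length, placed in the order long, medium, short (each within about 5 mm of centre and 1°); the rolls look unmoved, and I handed the job in at about 38 s, though no verdict came back.

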